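# Clear the drilling jig and slide the template onto its pins

## Task

A spindle blank has been left lying in the drilling jig: lay it lengthwise on the narrow ledge of the tool rest, between the lips. Then slide the aluminium template along the jig, without lifting it off, until all three of its holes have dropped over the dowel pins and it lies flat on the bed. Leave the tin, the bowl and the turning tool where they are.

Things in the scene. Friction and masses are not known exactly. Their poses are not given: they have to be found in the camera images.
- jig: Fixed drilling jig, a low block. Origin on the bench (z = 0) under the middle of the step between deck and bed; x points from deck to bed (the way the template slides), z up. Deck: dark wood, x -200 to 0, y -110 to 110 mm, top 50 mm up. Bed: plywood, x 0 to 150, y -110 to 110 mm, top 42 mm up (8 mm below the deck). Three pins and two posts stand on the bed.
- pin0 (a point): Centre of the top of a steel dowel pin at (50, 42) mm in the jig's frame. All three pins: 10 mm in diameter, 7.5 mm high, chamfered tops 49.5 mm above the bench, 0.5 mm below deck level, so that the template rides over them.
- pin1 (a point): Centre of the top of the pin at (50, -42) mm in the jig's frame.
- post0 (a point): Top centre of a dark round gate post, 18 mm in diameter (26 mm collar at the foot, 7 mm high), rising 45 mm from the bed at (45, 92) mm in the jig's frame. The template, 120 mm wide, must pass between the two posts.
- post1 (a point): Top centre of the other gate post, at (45, -92) mm in the jig's frame.
- home (a point): Where the template's origin is when seated: (69, 0, 42) mm in the jig's frame, the axes of template and jig then parallel. Its rear edge then clears the step by 4 mm; until it does, the deck holds its rear edge up.
- pin2 (a point): Centre of the top of the pin at (108, 0) mm in the jig's frame.
- template: Loose flat aluminium plate, 130 (its x) by 120 (its y) by 8 mm, 0.2 to 0.4 kg, lying on the deck, turned up to 0.35 rad from the jig. Origin: centre of its underside; x is its leading direction (the single hole leads), z up. Three through holes, 12.5 mm in diameter, at (-19, 42), (-19, -42), (39, 0) mm, and one through slot 62 mm (x) by 34 mm (y).
- template_hole0 (a point): Mouth (top face) of the hole at (-19, 42) mm; goes over pin0.
- template_hole1 (a point): Mouth of the hole at (-19, -42) mm; goes over pin1.
- template_hole2 (a point): Mouth of the hole at (39, 0) mm; goes over pin2.
- slot (a point): Centre of the slot at the template's top face, (-13, 0, 8) mm in its frame. Closed fingertips fit in the slot and can push or spread against its walls.
- blank: Loose square stick of reddish-brown wood, 120 mm long (its x) by 24 by 24 mm, about 60 g, lying flat on the bed across the jig, between the pair of pins and the single pin, where it blocks the template. Origin: centre of its underside. The single pin may stand close to its long side at mid-length; it is 7.5 mm high.
- blank_mid (a point): Centre of the stick, 12 mm above its underside.
- rest: Fixed lathe tool rest: a round foot (72 mm in diameter), a post and on it a narrow grey ledge 150 mm long (its x) by 38 mm wide, its bearing face 98 mm above the bench. Along both long edges runs a lip 3 mm thick and 6 mm high, 32 mm apart inside. Origin: centre of the foot on the bench, x along the ledge. It stands to the left or to the right of the jig.
- rest_top (a point): Centre of the ledge's bearing face, 98 mm above the bench.
- tin: Bystander: upright closed tin, 72 mm in diameter, 85 mm high. Origin: centre of its underside.
- bowl: Bystander: turned wooden bowl, 92 mm across, 45 mm high, beyond the jig. Origin: centre of its underside.
- chisel: Bystander: turning tool with a wooden handle, 180 mm long, lying on the bench to the right of the jig (-y side). Origin: underside, near mid-length.

How it is judged:
By the outcome, as a careful person would: the job done as asked, in the order asked, and still so for the second after the job is handed in, with the robot touching nothing.
It also fails if it takes over 64 s, if anything falls off the work surface, if the arm or the gripper's body presses on something with over 40 N, if the wrist force passes 120 N, or if a joint passes its speed limit or range.

## Robot

A 7-joint arm with a two-finger parallel gripper is mounted at the origin on the work surface. World frame = base frame: x ahead of the robot, y to its left, z up, the work surface at z = 0. Lengths are in m, angles in rad, forces in N, time in s.
With the tool pointing down it reaches from about 0.425 to 0.875 m from the base axis. Payload 4.7 kg.
Tool frame: the origin (TCP) lies at the very end of the fingers, on their centre line; the grasp point (between the pads) lies 19 mm behind it; x points along the fingers, y is the direction in which the jaws open and shut, and the axes are right-handed (so a half turn about x gives the same grasp; the last joint's range is limited). The gripper opens to 87 mm and grips with 3 to 60 N. Pads are 19 mm wide; open, the fingers measure 117 mm over their backs; the gripper's body (75 mm by 190 mm) begins 51 mm behind the grasp point.
Start: joints at [-1.092, 0.321, -0.07, 1.45, 0.023, 1.371, -0.057], TCP at [0.291, 0.581, 0.223] pointing down, gripper open.
Joint ranges: [-2.86, 2.86], [-0.3, 2.09], [-1.38, 1.24], [0.06, 2.45], [-1.56, 4.7], [0.09, 2.05], [-2.69, 2.69]. Speed limits (rad/s): [2.57, 2.57, 3.14, 3.14, 3.14, 3.14, 3.14].

## Interface

Orientations are given as a rotation vector (axis times angle).
In Python, from station import manip gives the robot as it stands. The module is installed in compiled form; this text tells all that it offers.
- The arm moves only by the shell command python3 -m creep 'ROWS'. ROWS is JSON, a list that holds one entry, the list of rows, each a list of 7 numbers: the turn, a rotation vector about the tool's x, y, z in degrees, then the shift along the tool's x, y, z in m, then the opening, from 0 (shut) to 1 (fully open). In form: [[[wx, wy, wz, x, y, z, grip], ...]]. A call has 1 to 5 rows; each row shifts and turns the commanded pose from where the row before left it, along the tool's axes as they then stand; what a row does not reach is not made up. A row lasts 1/8 s, in which the tool goes at most 62.5 mm and 10.7 degrees, less where a joint would pass 70% of its speed; a pose out of reach is approached as far as the arm can. A call is refused whole if a number of a shift passes 0.0625 or a number of a turn 10.7, either way. A call with a gripper value outside its range is refused whole. The fingers move at their own pace and stop on an object; the grip force is fixed at half the most. Time passes only in rows, so rows that do not move let the fingers close. It gives the time, the measured TCP pose, the force and the opening at its end, in the units of the state.
- manip.get_state(): the state, without advancing time (a new reading comes with each control period).
- manip.read_camera(name): name is "scene" or "top" or "wrist"; returns (picture, depth): 400x640x3 uint8, blue, green, red; 400x640 float32, m along the optical axis (not along the pixel's ray), 0 where there is no reading.
- manip.camera_info(name): a dict with "vfov" (degrees; the focal length in pixels is half the picture's height over the tangent of half this angle, whatever the lens; pixels are square), "cx", "cy" (the principal point, pixels), "R" (3x3) and "t" (3): a world point X has camera coordinates R X + t; the wrist camera has in their place "T_tool_cam" (4x4, takes a point from camera to tool coordinates, whose origin is the TCP and whose axes are the tool frame's). Camera axes: x right, y down, z forward; pixel columns grow to the right and rows downward; lengths in m; the calibration is good to about 2 mm. The wrist camera is an equidistant fisheye: a pixel r from the principal point sees the ray r / f radians off the axis. A picture is of the moment at which its call begins: read the wrist's pose just before it. camera_info takes no time and is no camera call.
- manip.sign_off(): hands the job in, once; it reports no verdict.
The state is a dict: "t": time; "joint_pos": joint angles; "qvel": joint speeds; "joint_torque": joint torques, N m; "position": TCP position; "ee_rot": TCP orientation; "contact_force": force on the tool from outside, world axes, zero at the start; "wrist_torque": the same for the moment, N m; "finger_gap": finger opening in m.
Only numpy, scipy, OpenCV 4.12 (cv2) and the standard library are available. Lean on these libraries where they do the work, as an engineer would, in place of code of your own. Each camera call takes 0.05 s, during which the arm holds its last target.

## Working session

There is one attempt and no reset: what is moved stays moved. The work goes in short steps, Python scripts to look and compute and a shell command to move; the robot and the scene stay as the last step left them, time stands still between calls to the robot, and variables do not carry over. Pictures are saved under pics/ and viewed, and the job is handed in when it is done.

```bash
mkdir -p pics; ls
python3 - <<'E'
from station import manip
import cv2
s=manip.get_state();print(s)
for n in ("scene","top","wrist"):
    print(n,manip.camera_info(n))
for n in ("scene","top"):
    p,d=manip.read_camera(n);cv2.imwrite(f"pics/{n}0.png",p)
    import numpy as np;np.save(f"pics/{n}0d.npy",d)
E
```

```text
pics
{'t': 0.0, 'joint_pos': array([-1.09193925,  0.32181549, -0.07007784,  1.45167073,  0.02261935,
        1.37079056, -0.05689989]), 'qvel': array([-1.63378950e-03,  1.06085173e-04, -5.97238953e-04, -2.73883640e-05,
        1.58932053e-03,  2.08598824e-03,  4.03591952e-04]), 'joint_torque': array([-7.46390360e-04, -4.91277838e+01, -4.04345104e-01, -3.12532496e+01,
       -6.39301445e-02,  4.36713675e-02,  1.77364564e-04]), 'position': array([0.29114202, 0.5805359 , 0.22146848]), 'ee_rot': array([ 0.36293804,  1.54022689, -0.36589748]), 'contact_force': array([-0.5724205 , -0.27885385,  0.62905519]), 'wrist_torque': array([-0.01410323, -0.02645073,  0.02532625]), 'finger_gap': 0.08685938715877177}
scene {'vfov': 45.83411670057884, 'cx': 309.68259339534825, 'cy': 193.1808601912976, 'R': array([[-0.74132889,  0.67085747,  0.01953827],
       [ 0.43771137,  0.50535014, -0.74365987],
       [-0.50876344, -0.54274442, -0.66827259]]), 't': array([ 0.46671235, -0.19550419,  1.55326708])}
top {'vfov': 55.85224846970929, 'cx': 321.44340633442226, 'cy': 200.3387527718539, 'R': array([[-0.02456518, -0.99969695, -0.00160073],
       [-0.98925527,  0.02453938, -0.14412436],
       [ 0.14411997, -0.00195691, -0.98955829]]), 't': array([0.01011533, 0.60078645, 1.05056718])}
wrist {'vfov': 65.70646984690485, 'cx': 320.2347346030383, 'cy': 198.52894401878112, 'T_tool_cam': array([[-1.31902423e-03, -2.69343633e-01,  9.63043232e-01,
        -1.61926885e-01],
       [ 9.99999095e-01, -9.89693139e-05,  1.34196082e-03,
        -2.83744775e-04],
       [-2.66136875e-04,  9.63044131e-01,  2.69343520e-01,
        -7.54639954e-02],
       [ 0.00000000e+00,  0.00000000e+00,  0.00000000e+00,
         1.00000000e+00]])}
```

View pics/scene0.png

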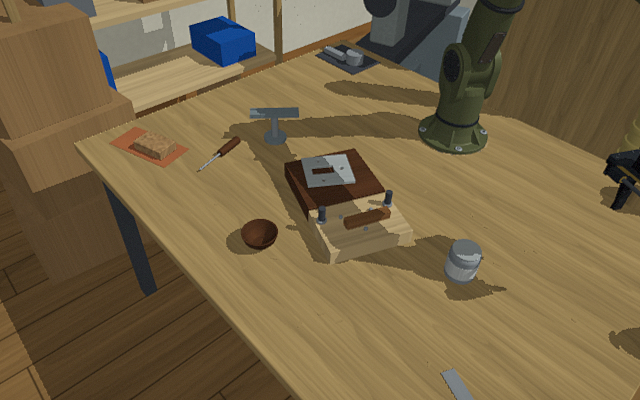

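View pics/top0.png

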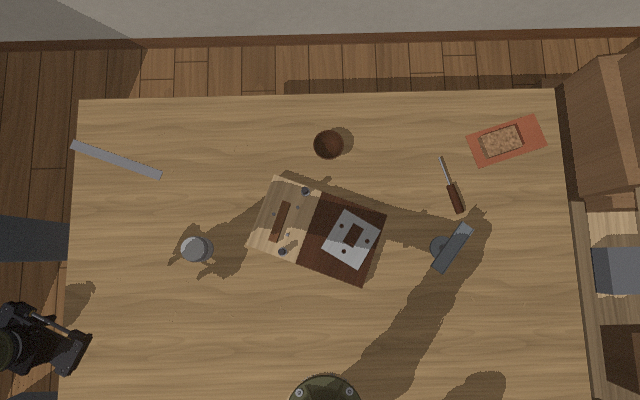

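The top view shows the jig with its bed to the left (about (285,220)), the blank at about (282,222), the template at (352,238), the rest at (452,248), the tin at (196,249), the bowl at (328,144) and the chisel at (452,185). I'll zoom in and measure.

```bash
cat > h.py <<'E'
import numpy as np, cv2
from station import manip
from scipy.spatial.transform import Rotation as Rn
def K(n):
    c=manip.camera_info(n); f=200/np.tan(np.radians(c['vfov']/2)); return c,f
def ray(n,u,v,pose=None):
    c,f=K(n)
    if n=='wrist':
        x=np.array([u-c['cx'],v-c['cy']]);r=np.hypot(*x)+1e-12;th=r/f
        d=np.array([*(np.sin(th)*x/r),np.cos(th)])
        T=c['T_tool_cam'];p,rv=pose;R=Rn.from_rotvec(rv).as_matrix()
        return R@T[:3,3]+p, R@T[:3,:3]@d
    d=np.array([(u-c['cx'])/f,(v-c['cy'])/f,1]);R=c['R']
    return -R.T@c['t'], R.T@d
def onz(n,u,v,z,pose=None):
    o,d=ray(n,u,v,pose);return o+d*(z-o[2])/d[2]
def proj(n,X,pose=None):
    c,f=K(n)
    if n=='wrist':
        T=c['T_tool_cam'];p,rv=pose;R=Rn.from_rotvec(rv).as_matrix()
        x=T[:3,:3].T@(R.T@(np.array(X)-p)-T[:3,3]);r=np.hypot(x[0],x[1]);th=np.arctan2(r,x[2])
        return np.array([c['cx'],c['cy']])+f*th*x[:2]/r
    x=c['R']@X+c['t'];return np.array([c['cx']+f*x[0]/x[2],c['cy']+f*x[1]/x[2]])
E
python3 - <<'E'
import cv2
a=cv2.imread('pics/top0.png')[160:300,235:395];cv2.imwrite('pics/tz0.png',cv2.resize(a,None,fx=4.9,fy=4.2*4.9/4.9,interpolation=cv2.INTER_CUBIC)) if 0 else cv2.imwrite('pics/tz0.png',cv2.resize(a,None,fx=4,fy=4,interpolation=cv2.INTER_CUBIC))
a=cv2.imread('pics/scene0.png')[90:270,240:420];cv2.imwrite('pics/sz0.png',cv2.resize(a,None,fx=3,fy=3,interpolation=cv2.INTER_CUBIC))
a=cv2.imread('pics/top0.png')[140:290,410:500];cv2.imwrite('pics/tz0r.png',cv2.resize(a,None,fx=4,fy=4,interpolation=cv2.INTER_CUBIC))
E
```

```text
(no output)
```

View pics/tz0.png

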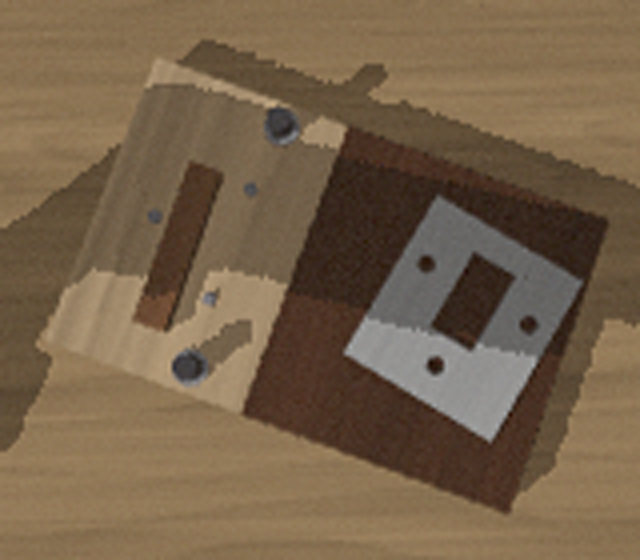

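View pics/sz0.png

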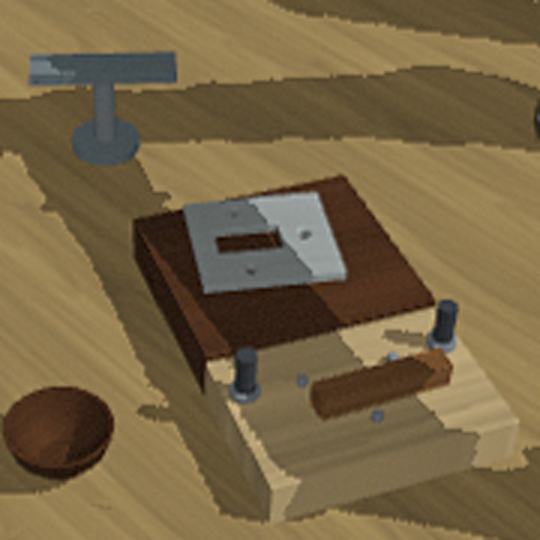

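View pics/tz0r.png

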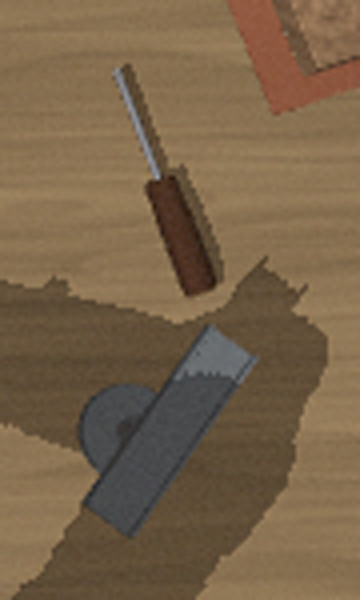

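Run:
```python
from h import *
T=lambda u,v,z:onz('top',235+(u+.5)/4-.5,160+(v+.5)/4-.5,z)
def show(n,pts,z):
    r=np.array([T(u,v,z)for u,v in pts]);print(n);print(r.round(4)[:,:2].tolist());return r
dk=show('deck',[(347,127),(608,218),(510,513),(243,413)],.05)
show('bed',[(157,60),(40,345)],.042)
pn=show('pins',[(250,190),(209,299),(154,216)],.0495)
tc=show('tmpl',[(437,195),(583,282),(491,441),(345,353)],.058)
th=show('holes',[(427,264),(528,324),(435,365)],.058)
show('slot',[(475,252),(515,275),(470,350),(433,330)],.058)
show('posts',[(281,126),(190,367)],.087)
bl=show('blanktop',[(192,162),(222,174),(168,331),(135,320)],.066)
# scene version
S=lambda u,v,z:onz('scene',240+(u+.5)/3-.5,90+(v+.5)/3-.5,z)
for n,l,z in(('pins',[(303,380),(393,356),(377,416)],.0495),('holes',[(235,215),(305,234),(250,271)],.058),('blank top',[(313,384),(440,350),(452,364)],.066),('rest corners',[(29,55),(176,51),(177,80),(31,83)],.098)):
    print('scene',n,[S(u,v,z).round(4)[:2].tolist() for u,v in l])
Q=lambda u,v,z:onz('top',410+(u+.5)/4-.5,140+(v+.5)/4-.5,z)
r=np.array([Q(u,v,.104) for u,v in[(212,325),(257,358),(130,538),(85,505)]]);print('rest',r.round(4).tolist(),r.mean(0))
print('tin',onz('top',197,249,.085),'bowl',onz('top',328,144,.045))
# jig pose from pins+deck
def fit(A,B):
    A=np.array(A);B=np.array(B)[:,:2];a=A-A.mean(0);b=B-B.mean(0)
    ang=np.arctan2((a[:,0]*b[:,1]-a[:,1]*b[:,0]).sum(),(a*b).sum());R=np.array([[np.cos(ang),-np.sin(ang)],[np.sin(ang),np.cos(ang)]])
    t=B.mean(0)-R@A.mean(0);print('fit',t.round(4),ang,(np.array(A)@R.T+t-B).round(4).tolist());return t,ang
fit([(.05,.042),(.05,-.042),(.108,0),(0,.11),(0,-.11),(-.2,-.11),(-.2,.11)],np.array([pn[1],pn[0],pn[2],dk[3],dk[0],dk[1],dk[2]]))
fit([(-.019,.042),(-.019,-.042),(.039,0)],th[[1,0,2]])
fit([(-.019,.042),(-.019,-.042),(.039,0)],th[[0,1,2]])
```

```text
deck
[[0.6261, -0.0051], [0.5554, -0.1905], [0.3506, -0.112], [0.4239, 0.073]]
bed
[[0.6807, 0.1329], [0.4752, 0.2177]]
pins
[[0.582, 0.0657], [0.5045, 0.0961], [0.5649, 0.1349]]
tmpl
[[0.574, -0.0681], [0.5095, -0.1692], [0.4006, -0.0999], [0.4639, 0.0002]]
holes
[[0.525, -0.0594], [0.481, -0.1291], [0.454, -0.0627]]
slot
[[0.5326, -0.0937], [0.5157, -0.1213], [0.4638, -0.0876], [0.4784, -0.0621]]
posts
[[0.6217, 0.041], [0.4564, 0.1061]]
blanktop
[[0.6009, 0.1055], [0.5918, 0.0843], [0.482, 0.1235], [0.4902, 0.1465]]
scene pins [[0.5864, 0.0666], [0.5079, 0.0965], [0.5703, 0.1358]]
scene holes [[0.4853, -0.1261], [0.4554, -0.0628], [0.5305, -0.0576]]
scene blank top [[0.5961, 0.0864], [0.4866, 0.1281], [0.492, 0.1458]]
scene rest corners [[0.5005, -0.4237], [0.3799, -0.3315], [0.4153, -0.2894], [0.5304, -0.3802]]
rest [[0.5262, -0.3863, 0.104], [0.5031, -0.415, 0.104], [0.3858, -0.3207, 0.104], [0.4081, -0.2922, 0.104]] [ 0.45580275 -0.3535682   0.104     ]
tin [0.46863468 0.33937295 0.085     ] bowl [ 0.76862976 -0.02825441  0.045     ]
fit [0.5253 0.0344] 1.200380960730069 [[-0.0003, 0.0002], [0.0005, 0.0001], [-0.0005, 0.0002], [-0.0012, 0.0012], [0.0017, -0.0002], [0.0001, -0.0013], [-0.0002, -0.0002]]
fit [ 0.4869 -0.0839] 2.5750522417125117 [[-0.0006, -0.0004], [0.0005, 0.0007], [0.0, -0.0003]]
fit [ 0.4863 -0.0835] -0.5467059515350969 [[-0.033, 0.0216], [-0.0327, 0.0196], [0.0657, -0.0411]]
```

```bash
cat >> h.py <<'E'
def pose():
    s=manip.get_state();return np.array(s['position']),np.array(s['ee_rot'])
def yaw(rv):
    y=Rn.from_rotvec(rv).as_matrix()[:,1];return np.degrees(np.arctan2(y[1],y[0]))
def plan(xyz,yw):
    """remaining move to TCP xyz with tool down, jaw axis yaw yw deg: pre-turn tool shift, and turn vector"""
    p,rv=pose();R=Rn.from_rotvec(rv)
    d=(yw-yaw(rv)+90)%180-90; d0=yaw(rv)+d
    a=np.radians(d0);y=np.array([np.cos(a),np.sin(a),0]);x=np.array([0,0,-1.]);Rt=np.column_stack([x,y,np.cross(x,y)])
    Rt=Rn.from_matrix(Rt)
    dw=np.array(xyz)-p
    print('at',p.round(4),'yaw',yaw(rv).round(2),'-> shift in present axes',R.inv().apply(dw).round(4),'in final axes',Rt.inv().apply(dw).round(4),'turn deg',np.degrees((R.inv()*Rt).as_rotvec()).round(2),'n rows',max(np.linalg.norm(dw)/.0625,abs(d)/10.7).round(1))
E
python3 - <<'E'
from h import *
p,rv=pose();print(Rn.from_rotvec(rv).as_matrix().round(3),yaw(rv))
J=np.array([.5253,.0344]);a=1.2004;x=np.array([np.cos(a),np.sin(a)]);y=np.array([-x[1],x[0]])
b=np.array([.5412,.1153]);print('blank jig',(b-J)@x,(b-J)@y)
plan([.5412,.1153,.2],70)
E
```

```text
[[-0.001  0.448  0.894]
 [-0.002  0.894 -0.448]
 [-1.    -0.002  0.   ]] 63.37237287330394
blank jig 0.08116924198604529 0.014462854331383694
at [0.2912 0.5806 0.2216] yaw 63.37 -> shift in present axes [ 0.0221 -0.3038  0.432 ] in final axes [ 0.0216 -0.3517  0.3941] turn deg [-6.63 -0.    0.1 ] n rows 8.5
```

```bash
python3 -m creep '[[[-6.6,0,0,0,-0.034,0.048,1],[0,0,0,0,-0.039,0.0435,1],[0,0,0,0,-0.039,0.0435,1],[0,0,0,0,-0.039,0.0435,1],[0,0,0,0,-0.039,0.0435,1]]]'; python3 -m creep '[[[0,0,0,0.007,-0.039,0.0435,1],[0,0,0,0.007,-0.039,0.0435,1],[0,0,0,0.007,-0.039,0.0435,1]]]';  python3 -c "
from h import *
plan([.5412,.1153,.2],70)"
```

```text
t: 0.72
position: [0.4296, 0.321, 0.2223]
ee_rot: [0.274, 1.553, -0.274]
contact_force: [0.4, -0.0, -0.2]
finger_gap: 0.0869
t: 1.1
position: [0.512, 0.1666, 0.2012]
ee_rot: [0.274, 1.553, -0.274]
contact_force: [0.8, -0.2, -0.2]
finger_gap: 0.0869
at [0.512  0.1666 0.2012] yaw 69.98 -> shift in present axes [ 0.0012 -0.0382  0.045 ] in final axes [ 0.0012 -0.0382  0.0449] turn deg [-0.02 -0.01 -0.01] n rows 0.9
```

```bash
python3 -m creep '[[[0,0,0,0,-0.036,0.04,1],[0,0,0,0,0,0,1]]]';  python3 -c "
from h import *
plan([.5412,.1153,.2],70)
ps=pose();p,d=manip.read_camera('wrist');cv2.imwrite('pics/w1.png',p);np.savez('pics/w1.npz',p=ps[0],r=ps[1],d=d)
q=p.copy()
for X in [(.582,.0657,.0495),(.5045,.0961,.0495),(.5649,.1349,.0495)]: print(proj('wrist',X,ps))
"
```

```text
t: 1.35
position: [0.5384, 0.1148, 0.2012]
ee_rot: [0.28, 1.552, -0.283]
contact_force: [0.2, 0.1, 0.1]
finger_gap: 0.087
at [0.5384 0.1148 0.2012] yaw 69.44 -> shift in present axes [0.0012 0.0014 0.0024] in final axes [0.0012 0.0014 0.0025] turn deg [-0.56  0.06  0.13] n rows 0.1
[292.34250823 238.41301718]
[291.55474761 163.21616497]
[346.77156885 203.36032356]
```

View pics/w1.png

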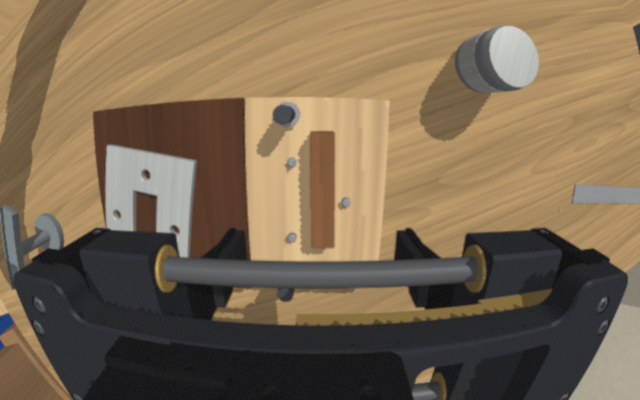

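Wrist view: pins at (291,162), (291,238) and (345,203) agree with the top-view pose to about 1 px. The blank spans (310,131) to (335,248).

Run:
```python
from h import *
z=np.load('pics/w1.npz');ps=(z['p'],z['r']);d=z['d']
im=cv2.imread('pics/w1.png')
J=np.array([.5253,.0344]);a=1.2004;x=np.array([np.cos(a),np.sin(a)]);y=np.array([-x[1],x[0]])
for u,v,h in[(310,131,.066),(335,131,.066),(335,246,.066),(311,248,.066),(291,162,.0495),(291,238,.0495),(345,203,.0495)]:
    P=onz('wrist',u,v,h,ps)[:2];print(P.round(4),((P-J)@x).round(4),((P-J)@y).round(4))
hsv=cv2.cvtColor(im,cv2.COLOR_BGR2HSV);print(hsv[190,322],hsv[190,313],hsv[190,333],hsv[190,360])
for r in (150,190,230): print([im[r,c].tolist() for c in range(306,340,2)])
cv2.imwrite('pics/w1z.png',cv2.resize(im[100:270,260:400],None,fx=3.5,fy=3.5,interpolation=cv2.INTER_CUBIC))
```

```text
[0.4797 0.1264] 0.0693 0.0758
[0.488  0.1488] 0.0931 0.0761
[0.5997 0.1084] 0.0959 -0.0425
[0.593 0.084] 0.0707 -0.0451
[0.5031 0.096 ] 0.0494 0.043
[0.581  0.0645] 0.0482 -0.0411
[0.5639 0.1333] 0.1061 -0.0002
[ 13 137 132] [ 13 136 135] [ 13 128 136] [ 18  97 198]
[[96, 129, 151], [93, 125, 149], [66, 93, 124], [61, 90, 132], [62, 92, 133], [64, 94, 136], [63, 93, 133], [57, 86, 126], [58, 86, 125], [59, 88, 128], [57, 88, 127], [59, 89, 127], [63, 90, 129], [60, 89, 128], [85, 119, 154], [127, 172, 205], [132, 177, 211]]
[[95, 126, 149], [94, 127, 150], [78, 106, 134], [63, 94, 134], [60, 91, 134], [65, 96, 137], [64, 95, 137], [61, 94, 135], [61, 91, 132], [60, 90, 129], [60, 89, 130], [60, 89, 129], [60, 89, 130], [62, 90, 131], [89, 123, 157], [130, 175, 209], [134, 183, 216]]
[[92, 124, 146], [93, 125, 147], [87, 116, 140], [62, 91, 129], [63, 94, 135], [63, 95, 137], [64, 96, 138], [65, 95, 138], [64, 92, 135], [61, 89, 129], [63, 90, 128], [62, 92, 130], [63, 91, 131], [61, 90, 131], [100, 138, 169], [135, 182, 215], [140, 188, 219]]
```

View pics/w1z.png

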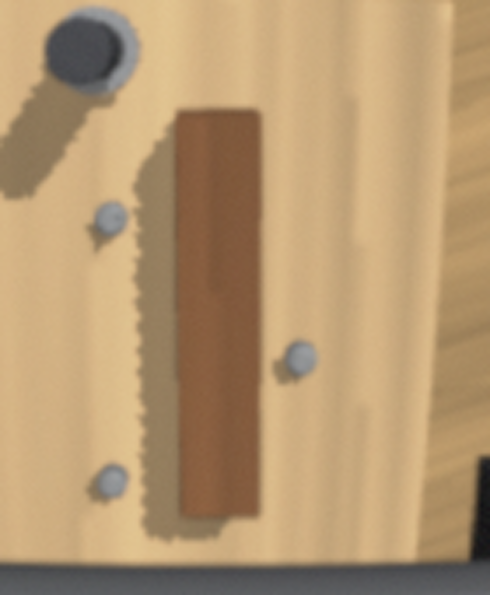

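```bash
python3 -m creep '[[[-0.4,0,0,0.05,0.002,0.001,1],[0,0,0,0.05,0,0,1],[0,0,0,0.035,0,0,1],[0,0,0,0.012,0,0,1],[0,0,0,0,0,0,1]]]';  python3 -c "
from h import *
plan([.5405,.1165,.053],69.8)"
```

```text
t: 2.02
position: [0.5381, 0.1234, 0.0545]
ee_rot: [0.268, 1.555, -0.268]
contact_force: [0.2, 0.3, 0.1]
finger_gap: 0.0871
at [0.5381 0.1234 0.0545] yaw 70.46 -> shift in present axes [ 0.0015 -0.0057  0.0046] in final axes [ 0.0015 -0.0056  0.0046] turn deg [ 0.66 -0.05  0.01] n rows 0.1
```

```bash
python3 -m creep '[[[0.6,0,0,0.0015,-0.0055,0.0045,1],[0,0,0,0,0,0,1]]]';  python3 -c "
from h import *
plan([.5405,.1165,.053],69.8)"
```

```text
t: 2.28
position: [0.5422, 0.115, 0.0545]
ee_rot: [0.279, 1.55, -0.277]
contact_force: [-0.2, -0.9, -1.1]
finger_gap: 0.0869
at [0.5422 0.115  0.0545] yaw 69.69 -> shift in present axes [ 0.0015  0.0008 -0.0021] in final axes [ 0.0015  0.0008 -0.0021] turn deg [-0.11  0.13 -0.08] n rows 0.0
```

```bash
python3 -m creep '[[[0,0,0,0.001,0,-0.001,0.2],[0,0,0,0,0,0,0.1],[0,0,0,0,0,0,0.1],[0,0,0,0,0,0,0.1],[0,0,0,0,0,0,0.1]]]'
```

```text
t: 2.9
position: [0.54, 0.1161, 0.0521]
ee_rot: [0.277, 1.553, -0.277]
contact_force: [-0.2, -0.8, 0.3]
finger_gap: 0.0448
```

```bash
python3 -m creep '[[[0,0,0,0,0,0,0.1],[0,0,0,0,0,0,0.1],[0,0,0,0,0,0,0.1],[0,0,0,0,0,0,0.1]]]'
```

```text
t: 3.4
position: [0.54, 0.1161, 0.0521]
ee_rot: [0.277, 1.553, -0.277]
contact_force: [-0.1, 0.5, -0.3]
finger_gap: 0.0235
```

```bash
python3 -m creep '[[[0,0,0,-0.04,0,0,0.1],[0,0,0,-0.06,0,0,0.1],[0,0,0,-0.05,0,0,0.1],[0,0,0,0,0,0,0.1]]]';  python3 -c "
from h import *
plan([.4565,-.3545,.2],51.5)"
```

```text
t: 3.9
position: [0.5428, 0.1166, 0.2069]
ee_rot: [0.28, 1.545, -0.273]
contact_force: [1.2, -0.0, -0.9]
finger_gap: 0.0239
at [0.5428 0.1166 0.2069] yaw 69.76 -> shift in present axes [ 0.0047 -0.4719  0.082 ] in final axes [ 0.0069 -0.4224  0.2257] turn deg [18.26  0.35 -0.4 ] n rows 7.7
```

```bash
python3 -m creep '[[[0,0,0,0,-0.055,0.01,0.1],[0,0,0,0,-0.055,0.01,0.1],[0,0,0,0,-0.055,0.01,0.1],[0,0,0,0,-0.055,0.01,0.1],[0,0,0,0,-0.055,0.01,0.1]]]';python3 -m creep '[[[0,0,0,0,-0.055,0.01,0.1],[0,0,0,0,-0.055,0.01,0.1],[9.1,0,0,0,0,0,0.1],[9.1,0,0,0,0,0,0.1],[0,0,0,0,0,0,0.1]]]';  python3 -c "
from h import *
plan([.4565,-.3545,.2],51.5)"
```

```text
t: 4.53
position: [0.4906, -0.1607, 0.2009]
ee_rot: [0.277, 1.554, -0.277]
contact_force: [2.1, -0.2, -1.5]
finger_gap: 0.0236
t: 5.15
position: [0.4719, -0.2692, 0.2008]
ee_rot: [0.524, 1.509, -0.524]
contact_force: [0.1, 0.1, -1.4]
finger_gap: 0.0237
at [ 0.4719 -0.2692  0.2008] yaw 51.65 -> shift in present axes [ 0.0008 -0.0764  0.0409] in final axes [ 0.0008 -0.0763  0.0411] turn deg [ 0.15 -0.1   0.04] n rows 1.4
```

```bash
python3 -c "
from h import *
ps=pose();p,d=manip.read_camera('wrist');cv2.imwrite('pics/w2.png',p);np.savez('pics/w2.npz',p=ps[0],r=ps[1],d=d)
"
```

```text
(no output)
```

View pics/w2.png

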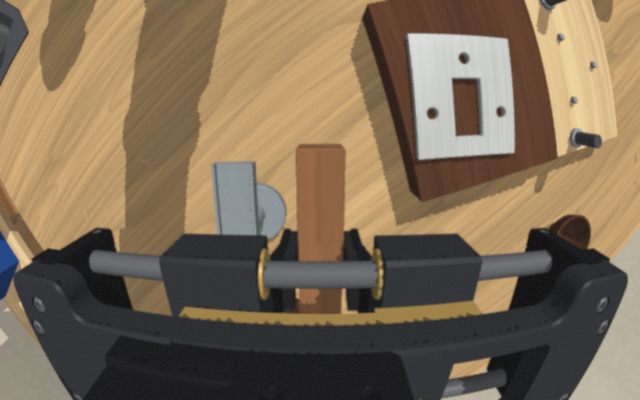

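The held blank's end is at (297–345,146). The ledge's near end is at (213,163)–(254,162), with its long edges running down to about row 232.

Run:
```python
from h import *
z=np.load('pics/w2.npz');ps=(z['p'],z['r']);im=cv2.imread('pics/w2.png')
cv2.imwrite('pics/w2z.png',cv2.resize(im[140:250,195:360],None,fx=4.5,fy=4.5,interpolation=cv2.INTER_CUBIC))
P=[onz('wrist',u,v,.104,ps) for u,v in[(213,163),(254,162),(258,230),(218.5,230)]]
P=np.array(P)[:,:2];print(P.round(4));e=P[1]-P[0];print(np.linalg.norm(e))
m0=(P[0]+P[1])/2;m1=(P[2]+P[3])/2;dd=m1-m0;print('ledge yaw',np.degrees(np.arctan2(dd[1],dd[0])),'end',m0,'centre',m0+dd/np.linalg.norm(dd)*.075)
# blank in hand end
R=Rn.from_rotvec(ps[1])
B=[onz('wrist',u,v,ps[0][2]+.014,ps) for u,v in[(297,146),(345,146)]];print([R.inv().apply(b-ps[0]).round(4) for b in B])
B=[onz('wrist',u,v,ps[0][2]+.014,ps) for u,v in[(300,230),(345,230)]];print([R.inv().apply(b-ps[0]).round(4) for b in B])
```

```text
[[ 0.3852 -0.3213]
 [ 0.4084 -0.2918]
 [ 0.4573 -0.3302]
 [ 0.4342 -0.3606]]
0.037501297487339665
ledge yaw -38.44456122675412 end [ 0.39683143 -0.30656185] centre [ 0.45557219 -0.35319363]
[array([-0.0139, -0.0116, -0.0601]), array([-0.0139,  0.0114, -0.0602])]
[array([-0.014 , -0.0108, -0.0173]), array([-0.014 ,  0.0123, -0.0173])]
```

View pics/w2z.png

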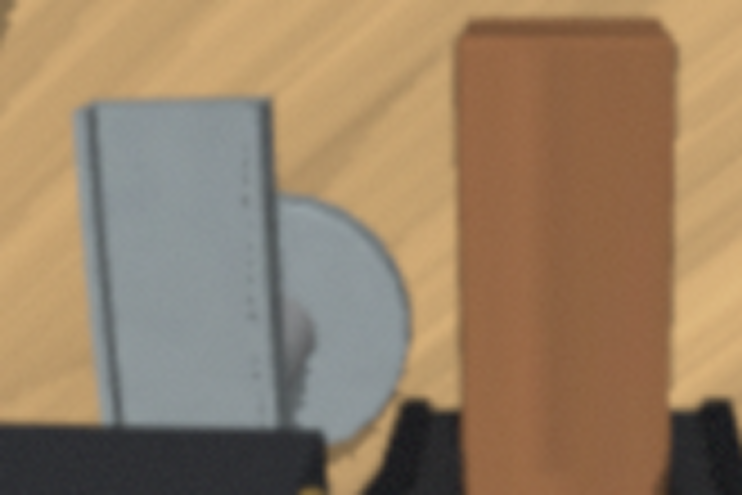

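```bash
python3 -m creep '[[[0,0,0,0,-0.037,0.02,0.1],[0,0,0,0,-0.037,0.02,0.1],[0,0,0,0,0,0,0.1],[0,0,0,0,0,0,0.1]]]';  python3 -c "
from h import *
plan([.4557,-.3534,.11],51.4)"
```

```text
t: 5.7
position: [0.458, -0.3515, 0.2015]
ee_rot: [0.524, 1.507, -0.523]
contact_force: [0.5, -0.4, -0.1]
finger_gap: 0.0237
at [ 0.458  -0.3515  0.2015] yaw 51.68 -> shift in present axes [ 0.0915 -0.003  -0.0005] in final axes [ 0.0915 -0.0029 -0.0006] turn deg [ 0.28 -0.06 -0.03] n rows 1.5
```

Descend in steps, checking before contact.

```bash
python3 -m creep '[[[0.2,0,0,0.04,-0.002,0,0.1],[0,0,0,0.03,0,0,0.1],[0,0,0,0,0,0,0.1],[0,0,0,0,0,0,0.1]]]';  python3 -c "
from h import *
for i in range(3): plan([.4557,-.3534,.11],51.4)
p,d=manip.read_camera('scene');cv2.imwrite('pics/s3.png',cv2.resize(p[70:170,200:360],None,fx=4,fy=4,interpolation=cv2.INTER_CUBIC))
plan([.4557,-.3534,.11],51.4)"
```

```text
t: 6.2
position: [0.4577, -0.3534, 0.1332]
ee_rot: [0.526, 1.504, -0.526]
contact_force: [-0.6, 0.3, -0.8]
finger_gap: 0.0238
at [ 0.4577 -0.3534  0.1332] yaw 51.48 -> shift in present axes [ 0.0232 -0.0012 -0.0016] in final axes [ 0.0232 -0.0012 -0.0016] turn deg [ 0.08  0.08 -0.03] n rows 0.4
at [ 0.4577 -0.3534  0.1332] yaw 51.48 -> shift in present axes [ 0.0232 -0.0012 -0.0016] in final axes [ 0.0232 -0.0012 -0.0016] turn deg [ 0.08  0.08 -0.03] n rows 0.4
at [ 0.4577 -0.3534  0.1332] yaw 51.48 -> shift in present axes [ 0.0232 -0.0012 -0.0016] in final axes [ 0.0232 -0.0012 -0.0016] turn deg [ 0.08  0.08 -0.03] n rows 0.4
at [ 0.4578 -0.3539  0.1336] yaw 51.46 -> shift in present axes [ 0.0236 -0.001  -0.002 ] in final axes [ 0.0236 -0.001  -0.002 ] turn deg [ 0.06  0.14 -0.04] n rows 0.4
```

View pics/s3.png

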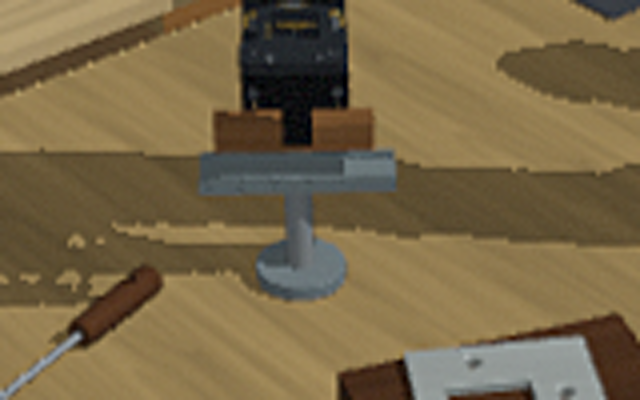

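The blank (centred at about (293,130)) sits right above the ledge (about (298,172)). I'll lower until contact.

```bash
python3 -m creep '[[[0,0,0,0.012,-0.001,-0.001,0.1],[0,0,0,0.008,0,0,0.1],[0,0,0,0.002,0,0,0.1],[0,0,0,0,0,0,0.1]]]'; python3 -m creep '[[[0,0,0,0.002,0,0,0.1],[0,0,0,0,0,0,0.1]]]'
```

```text
t: 6.75
position: [0.4551, -0.354, 0.1098]
ee_rot: [0.528, 1.506, -0.528]
contact_force: [-0.6, -0.4, 1.0]
finger_gap: 0.0236
t: 7.0
position: [0.4553, -0.3541, 0.1082]
ee_rot: [0.528, 1.505, -0.528]
contact_force: [0.3, -0.9, -0.2]
finger_gap: 0.0237
```

```bash
python3 -m creep '[[[0,0,0,0.0015,0,0,0.1],[0,0,0,0,0,0,0.1]]]'; python3 -m creep '[[[0,0,0,0,0,0,0.35],[0,0,0,0,0,0,0.6],[0,0,0,0,0,0,0.6],[0,0,0,0,0,0,0.6]]]'
```

```text
t: 7.25
position: [0.4553, -0.3541, 0.108]
ee_rot: [0.528, 1.505, -0.527]
contact_force: [-3.1, 3.0, 8.6]
finger_gap: 0.0241
t: 7.75
position: [0.4552, -0.3539, 0.1064]
ee_rot: [0.528, 1.506, -0.528]
contact_force: [-0.0, -0.5, 0.2]
finger_gap: 0.0495
```

```bash
python3 -m creep '[[[0,0,0,-0.03,0,0,0.6],[0,0,0,-0.06,0,0,0.6],[0,0,0,-0.015,0,0,0.6],[10.5,0,0,0,0,0,0],[10.5,0,0,0,0,0,0]]]'; python3 -c "
from h import *
p,d=manip.read_camera('top');cv2.imwrite('pics/t4.png',cv2.resize(p[190:290,390:510],None,fx=5,fy=5,interpolation=cv2.INTER_CUBIC))
plan([.4979,-.0909,.2],-32.5)"
```

```text
t: 8.38
position: [0.4551, -0.3538, 0.2113]
ee_rot: [0.815, 1.413, -0.815]
contact_force: [-0.1, -0.0, -0.0]
finger_gap: 0.0392
at [ 0.455  -0.3537  0.211 ] yaw 29.71 -> shift in present axes [ 0.0112  0.1675 -0.207 ] in final axes [ 0.011  -0.1051 -0.2447] turn deg [ 6.221e+01 -4.000e-02  3.000e-02] n rows 5.8
```

View pics/t4.png

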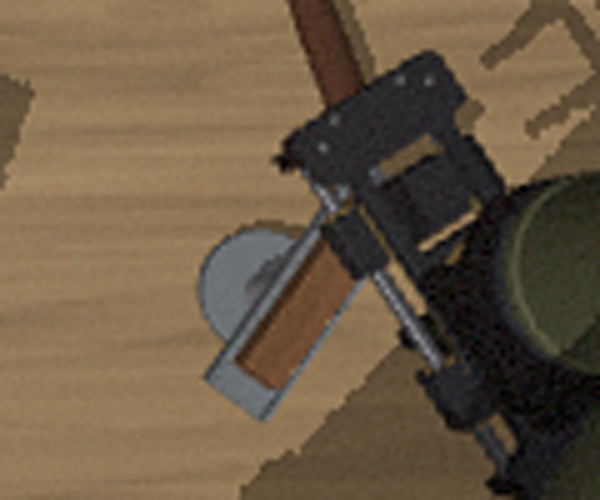

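The blank lies between the lips, along the ledge from (240,370) up. Next I go to the template.

```bash
python3 -m creep '[[[10.4,0,0,0,0,0,0],[10.4,0,0,0,0,0,0],[10.4,0,0,0,0,0,0],[10.4,0,0,0,0,0,0],[10.4,0,0,0,0,0,0]]]'; python3 -m creep '[[[10.2,0,0,0,0,0,0],[0,0,0,0,-0.024,-0.056,0],[0,0,0,0,-0.024,-0.056,0],[0,0,0,0,-0.024,-0.056,0],[0,0,0,0,-0.024,-0.056,0]]]';python3 -m creep '[[[0,0,0,0.01,-0.008,-0.02,0],[0,0,0,0,0,0,0],[0,0,0,0,0,0,0]]]'; python3 -c "
from h import *
plan([.4979,-.0909,.2],-32.5)
ps=pose();p,d=manip.read_camera('wrist');cv2.imwrite('pics/w5.png',p);np.savez('pics/w5.npz',p=ps[0],r=ps[1],d=d)
print(proj('wrist',ps[0],ps), manip.get_state()['joint_pos'].round(2))
"
```

```text
t: 9.05
position: [0.455, -0.3537, 0.2109]
ee_rot: [1.484, 1.005, -1.484]
contact_force: [-0.1, -0.8, 0.2]
finger_gap: 0.0007
t: 9.68
position: [0.4916, -0.1109, 0.2113]
ee_rot: [1.604, 0.895, -1.603]
contact_force: [1.2, 0.5, -0.1]
finger_gap: 0.0006
t: 10.05
position: [0.4952, -0.0936, 0.2016]
ee_rot: [1.605, 0.892, -1.607]
contact_force: [0.3, -0.0, 0.4]
finger_gap: 0.0006
at [ 0.4952 -0.0936  0.2016] yaw -31.89 -> shift in present axes [ 0.0016  0.0008 -0.0037] in final axes [ 0.0016  0.0008 -0.0037] turn deg [ 0.61  0.05 -0.02] n rows 0.1
[323.22911352 246.06677344] [-0.57  0.    0.72  1.86 -0.    1.28 -0.41]
```

View pics/w5.png

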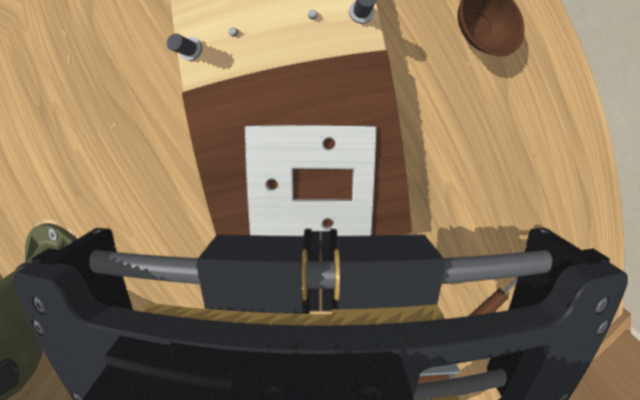

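Slot at (292–354,168–200), holes at (272,184), (328,144) and (327,223).

Run:
```python
from h import *
z=np.load('pics/w5.npz');ps=(z['p'],z['r'])
W=lambda u,v,h=.058:onz('wrist',u,v,h,ps)[:2]
a,b,c=W(328,144),W(327,223),W(272,184)
print(a,b,c,np.linalg.norm(a-b),np.linalg.norm(c-(a+b)/2))
d=c-(a+b)/2;print('yaw',np.degrees(np.arctan2(d[1],d[0])), 'yaw2',np.degrees(np.arctan2(*(a-b)[::-1])))
s=[W(292,168),W(353,168),W(354,200),W(292,200)];print(np.mean(s,0)); th=np.arctan2(d[1],d[0]);print('slot from holes',(a+b)/2+.006*np.array([np.cos(th),np.sin(th)]))
for q in((185,47),(362,10)): pass
print('pins',W(233,32,.0495),W(313,15,.0495))
sl=(a+b)/2+.006*np.array([np.cos(th),np.sin(th)])
plan([*sl,.0535],-32.5)
```

```text
[ 0.52345915 -0.0594798 ] [ 0.47942619 -0.12924468] [ 0.45382871 -0.06380974] 0.08249872571055565 0.056573357219730974
yaw 147.3128816790585 yaw2 57.741419359201004
[ 0.49764451 -0.09137325]
slot from holes [ 0.49639288 -0.09112193]
pins [0.50391863 0.09337146] [0.5813432 0.0619098]
at [ 0.4953 -0.094   0.2018] yaw -31.96 -> shift in present axes [ 0.1483 -0.0007 -0.003 ] in final axes [ 0.1483 -0.0006 -0.003 ] turn deg [ 0.54  0.02 -0.03] n rows 2.4
```

```bash
python3 -m creep '[[[0.5,0,0,0.055,0,-0.004,0],[0,0,0,0.055,0,0,0],[0,0,0,0.015,0,0,0],[0,0,0,0,0,0,0],[0,0,0,0,0,0,0]]]'; python3 -c "
from h import *
plan([.4973,-.0911,.0535],-32.5)"
```

```text
t: 10.72
position: [0.4995, -0.0891, 0.0787]
ee_rot: [1.614, 0.885, -1.608]
contact_force: [-0.1, -0.1, -0.5]
finger_gap: 0.0006
at [ 0.4995 -0.0891  0.0787] yaw -32.36 -> shift in present axes [ 0.0252 -0.0008  0.0029] in final axes [ 0.0252 -0.0007  0.0029] turn deg [ 0.14 -0.12 -0.18] n rows 0.4
```

```bash
python3 -m creep '[[[0.1,0,0,0.012,0,0.0025,0],[0,0,0,0.012,0,0,0],[0,0,0,0,0,0,0],[0,0,0,0,0,0,0]]]'; python3 -m creep '[[[0,0,0,0,0,0,0.2],[0,0,0,0,0,0,0.35],[0,0,0,0,0,0,0.45],[0,0,0,0,0,0,0.5],[0,0,0,0,0,0,0.5]]]'; python3 -c "
from h import *
plan([.4973,-.0911,.0535],-32.5)"
```

```text
t: 11.22
position: [0.4963, -0.0905, 0.0525]
ee_rot: [1.612, 0.886, -1.613]
contact_force: [0.5, -0.3, -0.4]
finger_gap: 0.0005
t: 11.85
position: [0.4966, -0.0907, 0.0527]
ee_rot: [1.613, 0.885, -1.612]
contact_force: [1.6, -0.5, -1.2]
finger_gap: 0.0401
at [ 0.4966 -0.0907  0.0527] yaw -32.43 -> shift in present axes [-0.0008  0.0008 -0.    ] in final axes [-0.0008  0.0008 -0.    ] turn deg [ 0.07 -0.01 -0.05] n rows 0.0
```

```bash
python3 -m creep '[[[0,0,0,0,0,0,0.7],[0,0,0,0,0,0,0.7],[0,0,0,0,0,0,0.7],[0,0,0,0,0,0,0.7]]]'
```

```text
t: 12.35
position: [0.4966, -0.0907, 0.0527]
ee_rot: [1.613, 0.886, -1.612]
contact_force: [1.5, -0.9, -0.2]
finger_gap: 0.0447
```

```bash
python3 -c "
from h import *
ps=pose();p,d=manip.read_camera('wrist');cv2.imwrite('pics/w6.png',p)
"
```

```text
(no output)
```

View pics/w6.png

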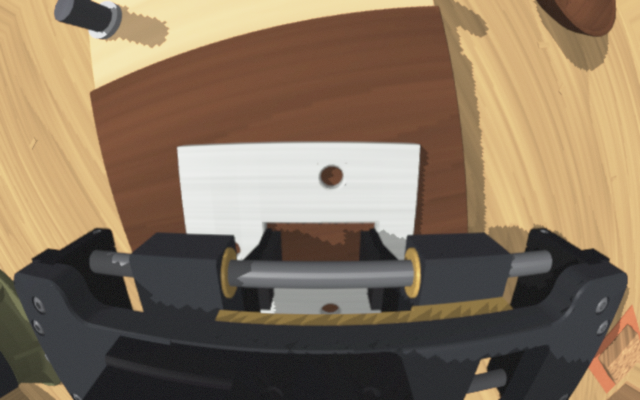

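Fingers are spread against the slot walls with the gap stopped at 44.7 mm, so the template is held. I'll turn it about the slot.

```bash
python3 -m creep '[[[4,0,0,0,0,0,0.7],[7,0,0,0,0,0,0.7],[8,0,0,0,0,0,0.7],[8,0,0,0,0,0,0.7],[5,0,0,0,0,0,0.7]]]'; python3 -c "
from h import *
plan([.4966,-.0907,.0527],-111.2);s=manip.get_state();print(s['wrist_torque'].round(2),s['joint_pos'].round(2))
p,d=manip.read_camera('top');cv2.imwrite('pics/t7.png',cv2.resize(p[150:300,230:400],None,fx=4,fy=4,interpolation=cv2.INTER_CUBIC))"
```

```text
t: 13.02
position: [0.4967, -0.0898, 0.0527]
ee_rot: [1.976, 0.447, -1.975]
contact_force: [1.1, 0.4, -0.6]
finger_gap: 0.0449
at [ 0.4967 -0.0898  0.0527] yaw -64.56 -> shift in present axes [0.     0.0008 0.0004] in final axes [ 0.      0.0009 -0.0003] turn deg [ 4.664e+01 -3.000e-02  4.000e-02] n rows 4.4
[-0.11 -0.3   0.12] [-0.59  0.21  0.79  2.02 -0.18  0.98 -0.84]
```

View pics/t7.png

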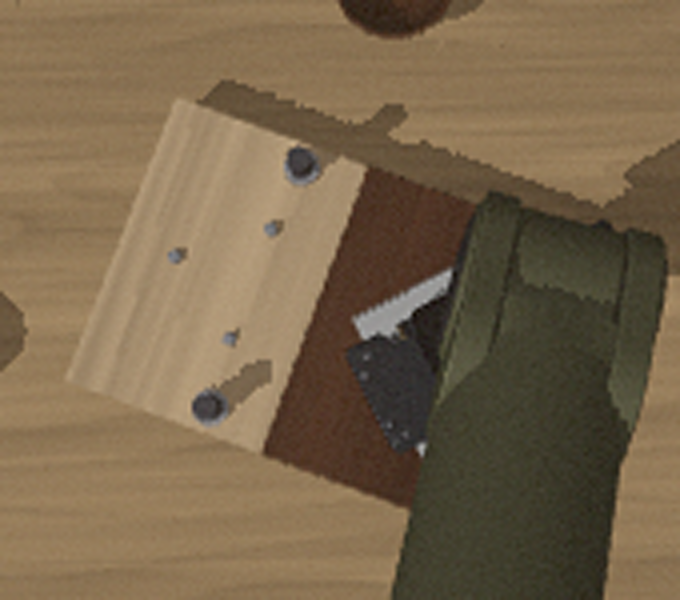

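```bash
python3 -m creep '[[[9,0,0,0,0,0,0.7],[9,0,0,0,0,0,0.7],[9,0,0,0,0,0,0.7],[9,0,0,0,0,0,0.7],[7,0,0,0,0,0,0.7]]]'; python3 -m creep '[[[3.5,0,0,0,0,0,0.7],[0,0,0,0,0,0,0.7],[0,0,0,0,0,0,0.7]]]';python3 -c "
from h import *
plan([.4966,-.0907,.0527],-111.2);s=manip.get_state();print(s['wrist_torque'].round(2),s['joint_pos'].round(2))
ps=pose();p,d=manip.read_camera('wrist');cv2.imwrite('pics/w8.png',p);np.savez('pics/w8.npz',p=ps[0],r=ps[1],d=d)"
```

```text
t: 13.7
position: [0.4964, -0.0904, 0.0527]
ee_rot: [-2.056, 0.318, 2.056]
contact_force: [1.2, -0.1, 0.7]
finger_gap: 0.0449
t: 14.08
position: [0.4962, -0.0904, 0.0527]
ee_rot: [-2.022, 0.372, 2.023]
contact_force: [-0.4, 0.0, 3.9]
finger_gap: 0.0449
at [ 0.4962 -0.0904  0.0527] yaw -110.86 -> shift in present axes [-0.      0.0001 -0.0005] in final axes [-0.      0.0001 -0.0005] turn deg [0.34 0.03 0.02] n rows 0.0
[-0.13  0.24 -0.11] [-0.7   0.24  0.92  2.02 -0.23  0.98 -1.6 ]
```

View pics/w8.png

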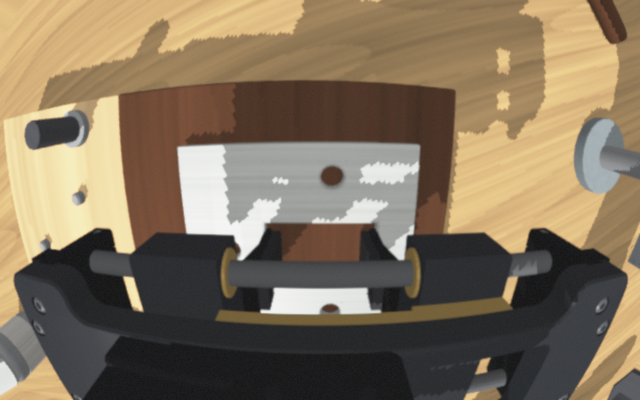

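Run:
```python
from h import *
z=np.load('pics/w8.npz');ps=(z['p'],z['r']);R=Rn.from_rotvec(ps[1])
im=cv2.imread('pics/w8.png')
cv2.imwrite('pics/w8z.png',cv2.resize(im[90:270,0:180],None,fx=3,fy=3,interpolation=cv2.INTER_CUBIC))
f=lambda u,v,h:R.inv().apply(onz('wrist',u,v,h,ps)-ps[0]).round(4)
print('hole tool',f(331.5,176,.058),f(329,310,.058))
print('edge',[f(u,v,.058)for u,v in((178,147),(300,144),(420,146),(187,234))])
print('pins',f(79,197,.0495),f(45,243,.0495), onz('wrist',79,197,.0495,ps))
print('post top',f(33,133,.087), onz('wrist',33,133,.087,ps))
# hough for hole
J=np.array([.5253,.0344]);a=1.2004;x=np.array([np.cos(a),np.sin(a)]);y=np.array([-x[1],x[0]])
home=J+.069*x-.013*x;print('slot home',home)
plan([*home,.0527],-111.2)
```

```text
hole tool [-0.0054  0.0057 -0.0403] [-0.0053  0.0053  0.0429]
edge [array([-0.0053, -0.0775, -0.0572]), array([-0.0054, -0.0103, -0.0568]), array([-0.0054,  0.0521, -0.0568]), array([-0.0053, -0.0778, -0.0066])]
pins [ 0.0032 -0.1693 -0.0268] [ 0.0032 -0.2267  0.0124] [0.58146603 0.05824774 0.0495    ]
post top [-0.0343 -0.1669 -0.0757] [0.62636931 0.03859863 0.087     ]
slot home [0.54557115 0.0866023 ]
at [ 0.4962 -0.0904  0.0527] yaw -110.86 -> shift in present axes [ 0.     -0.183   0.0169] in final axes [-0.     -0.1828  0.018 ] turn deg [0.34 0.03 0.02] n rows 2.9
```

View pics/w8z.png

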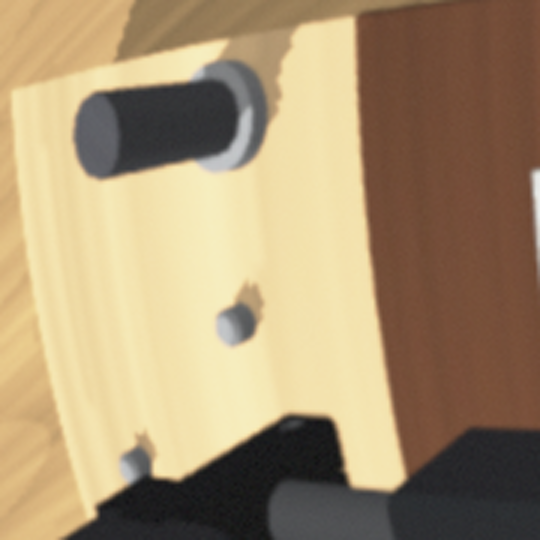

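```bash
python3 -m creep '[[[0.3,0,0,0,-0.02,0.004,0.7],[0,0,0,0,-0.03,0.005,0.7],[0,0,0,0,-0.03,0.005,0.7],[0,0,0,0,-0.02,0.003,0.7],[0,0,0,0,0,0,0.7]]]'; python3 -c "
from h import *
s=manip.get_state();print(s['wrist_torque'].round(2),s['joint_pos'].round(2))
plan([.5456,.0866,.0527],-111.2)
ps=pose();p,d=manip.read_camera('wrist');cv2.imwrite('pics/w9.png',p);np.savez('pics/w9.npz',p=ps[0],r=ps[1],d=d)"
```

```text
t: 14.75
position: [0.5172, 0.0114, 0.0527]
ee_rot: [-2.02, 0.373, 2.019]
contact_force: [1.0, 3.7, 2.5]
finger_gap: 0.045
[ 0.62  0.06 -0.01] [-0.85  0.26  0.87  1.99 -0.24  0.99 -1.8 ]
at [0.5172 0.0114 0.0527] yaw -111.07 -> shift in present axes [ 0.0002 -0.0803  0.0005] in final axes [ 0.     -0.0803  0.0007] turn deg [0.13 0.01 0.14] n rows 1.3
```

View pics/w9.png

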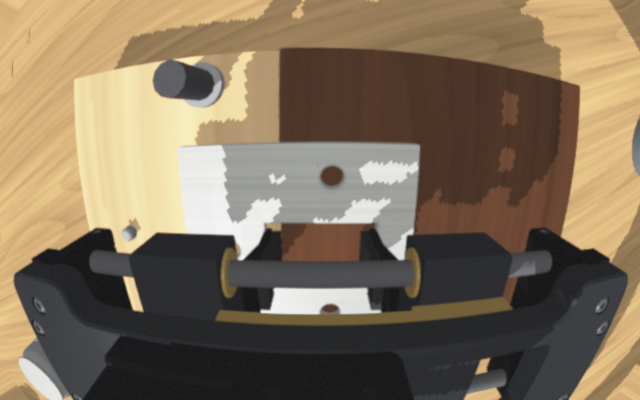

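Run:
```python
from h import *
z=np.load('pics/w9.npz');ps=(z['p'],z['r']);R=Rn.from_rotvec(ps[1])
f=lambda u,v,h:(R.inv().apply(onz('wrist',u,v,h,ps)-ps[0]).round(4),onz('wrist',u,v,h,ps).round(4))
print('pin2',f(128.5,231.5,.0495),'post1',f(167,80,.087),'step edge',f(281,60,.05),f(281,140,.05),f(331.5,176,.058), f(236,249,.058))
p=np.array([.5644,.1351]);print('pin2 expected',proj('wrist',[*p,.0495],ps),'post exp',proj('wrist',[.5253+.045*.362+.092*.932,.0344+.045*.932-.092*.362,.087],ps))
```

```text
pin2 (array([ 0.0035, -0.1276, -0.0028]), array([0.5657, 0.1295, 0.0495])) post1 (array([-0.0341, -0.0676, -0.0904]), array([0.6258, 0.0419, 0.087 ])) step edge (array([ 0.0028, -0.0207, -0.1014]), array([ 0.6193, -0.0057,  0.05  ])) (array([ 0.0028, -0.021 , -0.0583]), array([0.5792, 0.0101, 0.05  ])) (array([-0.0053,  0.0057, -0.0402]), array([ 0.5527, -0.0084,  0.058 ])) (array([-0.0052, -0.0482,  0.0018]), array([0.5328, 0.0571, 0.058 ]))
pin2 expected [124.05516479 235.6609836 ] post exp [163.95863105  78.27276355]
```

```bash
python3 -m creep '[[[0,0,0,0,-0.02,0,0.7],[0,0,0,0,-0.025,0,0.7],[0,0,0,0,-0.01,0,0.7],[0,0,0,0,0,0,0.7]]]'; python3 -c "
from h import *
s=manip.get_state();print(s['wrist_torque'].round(2),s['joint_pos'].round(2))
plan([.5456,.0866,.0527],-111.2)
ps=pose();p,d=manip.read_camera('wrist');cv2.imwrite('pics/w10.png',p);np.savez('pics/w10.npz',p=ps[0],r=ps[1],d=d)
p,d=manip.read_camera('top');cv2.imwrite('pics/t10.png',cv2.resize(p[150:300,230:400],None,fx=4,fy=4,interpolation=cv2.INTER_CUBIC))
p,d=manip.read_camera('scene');cv2.imwrite('pics/s10.png',cv2.resize(p[140:270,260:420],None,fx=4,fy=4,interpolation=cv2.INTER_CUBIC))
"
```

```text
t: 15.3
position: [0.5365, 0.0587, 0.0526]
ee_rot: [-2.019, 0.381, 2.02]
contact_force: [0.1, -0.9, 4.9]
finger_gap: 0.0453
[-0.49  0.41  0.08] [-0.89  0.32  0.84  1.94 -0.27  1.01 -1.87]
at [0.5365 0.0587 0.0526] yaw -111.27 -> shift in present axes [-0.0002 -0.0293  0.0016] in final axes [-0.0001 -0.0293  0.0016] turn deg [-0.07  0.   -0.11] n rows 0.5
```

View pics/w10.png

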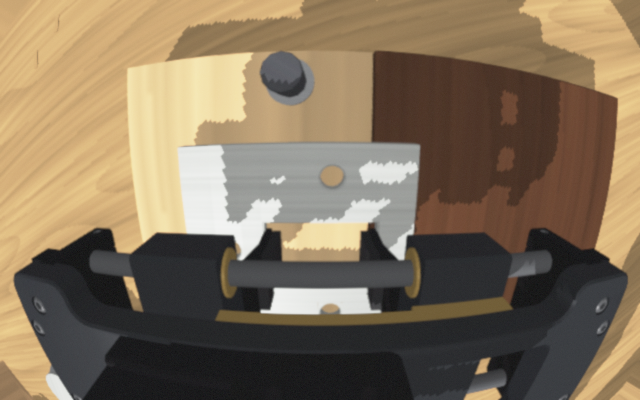

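View pics/t10.png

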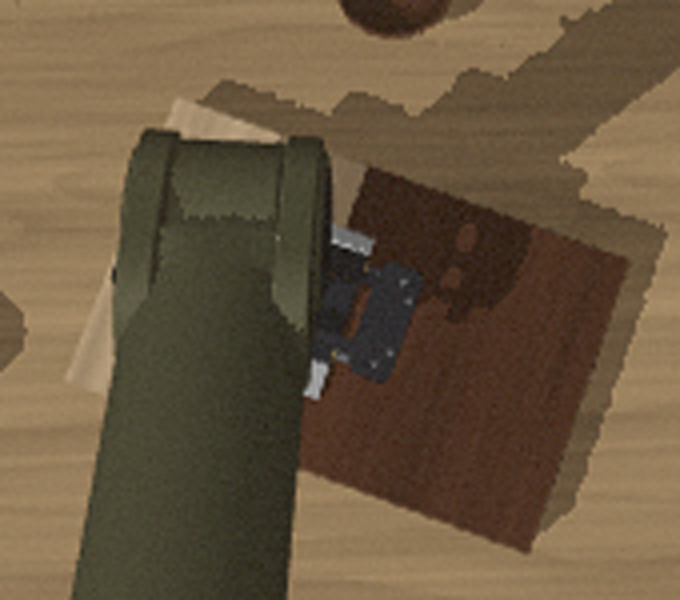

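View pics/s10.png

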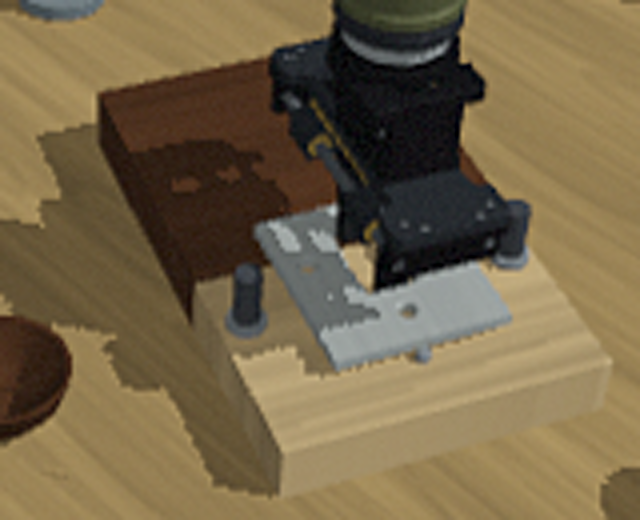

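Run:
```python
from h import *
z=np.load('pics/w10.npz');ps=(z['p'],z['r']);R=Rn.from_rotvec(ps[1])
im=cv2.imread('pics/w10.png');cv2.imwrite('pics/w10z.png',cv2.resize(im[40:190,240:440],None,fx=4,fy=4,interpolation=cv2.INTER_CUBIC))
f=lambda u,v,h:R.inv().apply(onz('wrist',u,v,h,ps)-ps[0]).round(4)
print('step',f(374,60,.05),f(373,100,.05),f(373,138,.05),'rear',f(420,146,.058),f(413,235,.058))
print('post',f(281,68,.087),'collar',f(289,83,.049))
print('jig side edge',f(130,68,.042),f(300,54,.042),f(373,52,.05),f(560,84,.05),f(500,71,.05))
S=lambda u,v,z:onz('scene',260+(u+.5)/4-.5,140+(v+.5)/4-.5,z)[:2]
J=np.array([.5253,.0344]);a=1.2004;x=np.array([np.cos(a),np.sin(a)]);y=np.array([-x[1],x[0]])
for n,u,v,h in(('hole2',408,310,.058),('pin2',423,353,.0495),('hole1',307,267,.058)):
    d=S(u,v,h)-J;print(n,d@x,d@y)
```

```text
step [ 0.0026  0.0282 -0.1017] [ 0.0026  0.0277 -0.08  ] [ 0.0026  0.0281 -0.0596] rear [-0.0053  0.0521 -0.0568] [-0.0053  0.0522 -0.0069]
post [-0.0344 -0.016  -0.0914] collar [ 0.0036 -0.0165 -0.0888]
jig side edge [ 0.0104 -0.1189 -0.1084] [ 0.0106 -0.0112 -0.106 ] [ 0.0026  0.0277 -0.1062] [ 0.0029  0.1564 -0.1036] [ 0.0028  0.1054 -0.1037]
hole2 0.08003119614820835 -0.0013764914490963437
pin2 0.10943650439812506 -0.004432682209455121
hole1 0.023261852920979372 -0.04507922879768156
```

View pics/w10z.png

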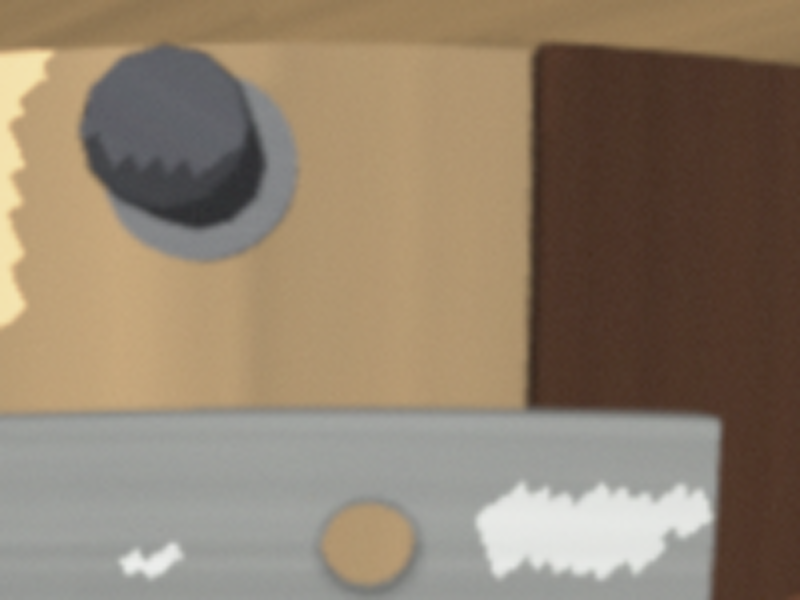

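```bash
python3 -m creep '[[[0,0,0,0,-0.015,0,0.7],[0,0,0,0,-0.009,0,0.7],[0,0,0,0,0,0,0.7],[0,0,0,0,0,0,0.7]]]'; python3 -c "
from h import *
s=manip.get_state();print(s['wrist_torque'].round(2))
plan([.5456,.0866,.0527],-111.2)
ps=pose();p,d=manip.read_camera('wrist');cv2.imwrite('pics/w11.png',p);np.savez('pics/w11.npz',p=ps[0],r=ps[1],d=d)
im=p;cv2.imwrite('pics/w11z.png',cv2.resize(im[130:330,210:430],None,fx=3.5,fy=3,interpolation=cv2.INTER_CUBIC))
p,d=manip.read_camera('scene');cv2.imwrite('pics/s11.png',cv2.resize(p[170:250,300:400],None,fx=6,fy=6,interpolation=cv2.INTER_CUBIC))
"
```

```text
t: 15.95
position: [0.5448, 0.0826, 0.052]
ee_rot: [-2.018, 0.378, 2.019]
contact_force: [1.4, 0.1, -1.5]
finger_gap: 0.045
[-0.04 -0.    0.04]
at [0.5448 0.0826 0.052 ] yaw -111.26 -> shift in present axes [-0.0007 -0.004   0.0007] in final axes [-0.0007 -0.004   0.0007] turn deg [-0.06  0.03  0.02] n rows 0.1
```

View pics/w11z.png

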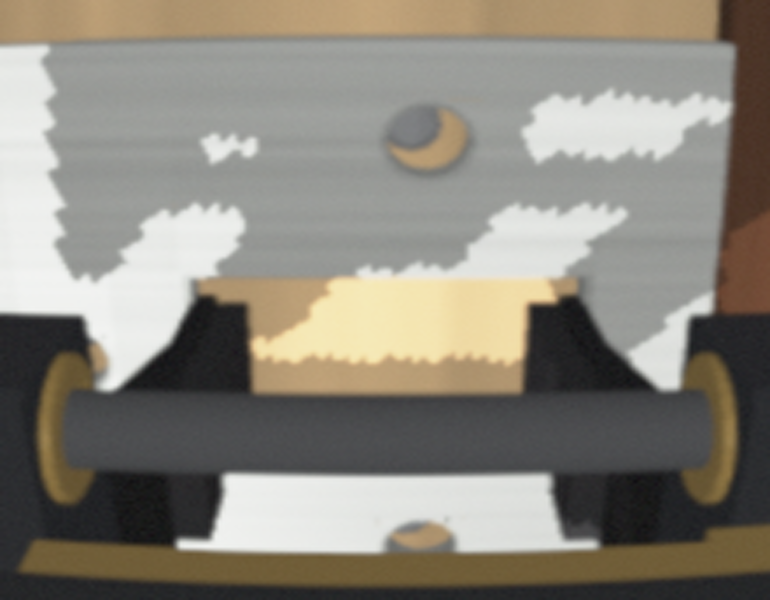

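View pics/s11.png

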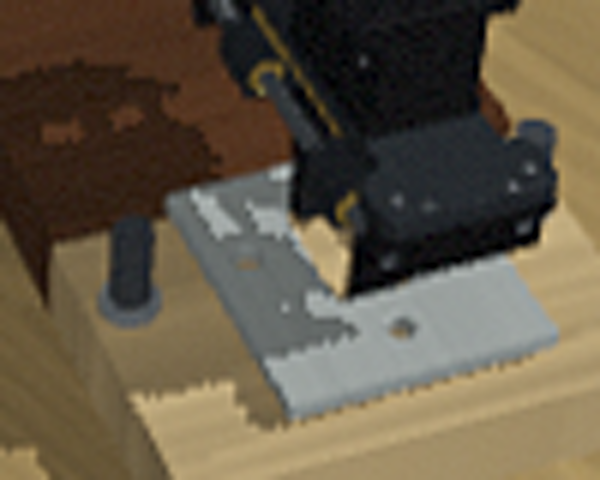

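Run:
```python
from h import *
z=np.load('pics/w11.npz');ps=(z['p'],z['r']);R=Rn.from_rotvec(ps[1])
im=cv2.imread('pics/w11.png');cv2.imwrite('pics/w11h.png',cv2.resize(im[155:195,310:355],None,fx=13,fy=13,interpolation=cv2.INTER_CUBIC))
f=lambda u,v,h:R.inv().apply(onz('wrist',u,v,h,ps)-ps[0]).round(4)
print(f(327.3,171.2,.0495),f(331.8,175.6,.058))
print('if hole over pin: nominal hole centre (z .058) would be at',f(327.3,171.2,.0495)[1:], 'second pin right edge etc')
```

```text
[ 0.0025  0.0037 -0.0413] [-0.006   0.0059 -0.0406]
if hole over pin: nominal hole centre (z .058) would be at [ 0.0037 -0.0413] second pin right edge etc
```

View pics/w11h.png

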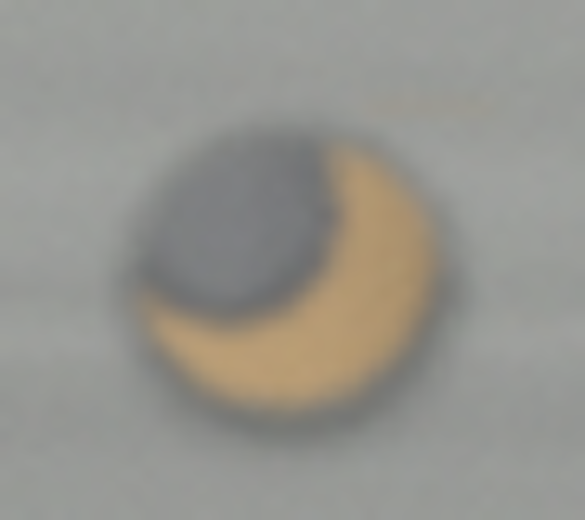

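```bash
python3 -m creep '[[[0,0,0,0,-0.0022,-0.0005,0.7],[0,0,0,0,0,0,0.7],[0,0,0,0,0,0,0.7]]]'; python3 -c "
from h import *
s=manip.get_state();print(s['wrist_torque'].round(2))
plan([.5456,.0866,.0527],-111.2)
ps=pose();p,d=manip.read_camera('wrist');cv2.imwrite('pics/w12.png',p);np.savez('pics/w12.npz',p=ps[0],r=ps[1],d=d)
im=p;a=cv2.resize(im[155:195,310:355],None,fx=8,fy=8,interpolation=cv2.INTER_CUBIC);b=cv2.resize(im[290:330,310:355],None,fx=8,fy=8,interpolation=cv2.INTER_CUBIC);cv2.imwrite('pics/w12h.png',np.hstack([a,b]))
"
```

```text
t: 16.42
position: [0.5462, 0.0844, 0.0524]
ee_rot: [-2.019, 0.378, 2.02]
contact_force: [0.3, -0.2, -2.4]
finger_gap: 0.0449
[-0.09  0.23 -0.01]
at [0.5462 0.0844 0.0524] yaw -111.23 -> shift in present axes [-0.0003 -0.0018  0.0013] in final axes [-0.0003 -0.0018  0.0013] turn deg [-0.03  0.02 -0.01] n rows 0.0
```

View pics/w12h.png

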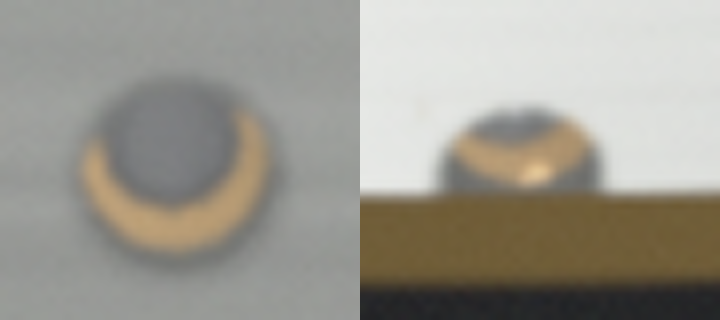

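Run:
```python
from h import *
z=np.load('pics/w12.npz');ps=(z['p'],z['r']);R=Rn.from_rotvec(ps[1])
f=lambda u,v,h:R.inv().apply(onz('wrist',u,v,h,ps)-ps[0]).round(4)
print(f(331.4,172.5,.0495),f(332.1,175.,.058), f(331.9,175.8,.058))
```

```text
[ 0.0029  0.006  -0.0405] [-0.0056  0.006  -0.0408] [-0.0056  0.0059 -0.0404]
```

Pin1 is centred in hole1 to about 0.3 mm. I'll release.

```bash
python3 -m creep '[[[0,0,0,0,0,0,0.4],[0,0,0,0,0,0,0.3],[0,0,0,0,0,0,0.25],[0,0,0,0,0,0,0.25]]]'; python3 -c "
from h import *
ps=pose();p,d=manip.read_camera('wrist');cv2.imwrite('pics/w13.png',p);np.savez('pics/w13.npz',p=ps[0],r=ps[1],d=d)
p,d=manip.read_camera('scene');cv2.imwrite('pics/s13.png',cv2.resize(p[170:250,300:400],None,fx=6,fy=6,interpolation=cv2.INTER_CUBIC))
"
```

```text
t: 16.98
position: [0.5469, 0.0844, 0.053]
ee_rot: [-2.02, 0.378, 2.018]
contact_force: [0.7, 0.4, -0.2]
finger_gap: 0.0282
```

View pics/w13.png

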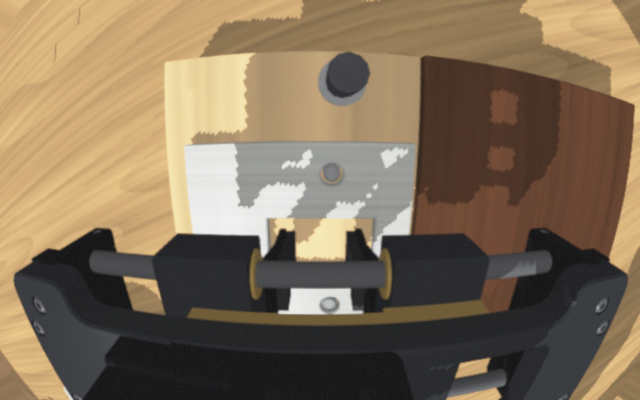

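View pics/s13.png

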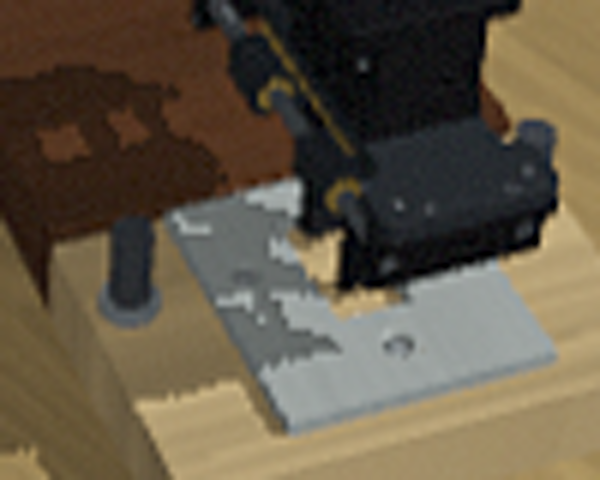

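The template dropped: pins fill hole1 (332,174) and hole0 (329,304), and the plate is low in the scene view. I'll retreat straight up and verify.

```bash
python3 -m creep '[[[0,0,0,-0.03,0,0,0.25],[0,0,0,-0.06,0,0,0.25],[0,0,0,-0.06,0,0,0.25],[0,0,0,-0.04,0.05,0,0.25],[0,0,0,-0.03,0.05,0,0.25]]]'; python3 -m creep '[[[0,0,0,0,0.06,0,0.25],[0,0,0,0,0.06,0,0.25],[0,0,0,0,0.05,0,0.25],[0,0,0,0,0,0,0.25]]]'; python3 -c "
from h import *
s=manip.get_state();print(s['t'],s['position'])
p,d=manip.read_camera('scene');cv2.imwrite('pics/s14.png',p);cv2.imwrite('pics/s14z.png',cv2.resize(p[90:270,240:420],None,fx=3,fy=3,interpolation=cv2.INTER_CUBIC))
p,d=manip.read_camera('top');cv2.imwrite('pics/t14.png',p);cv2.imwrite('pics/t14z.png',cv2.resize(p[160:300,235:395],None,fx=4,fy=4,interpolation=cv2.INTER_CUBIC))
p,d=manip.read_camera('wrist');cv2.imwrite('pics/w14.png',p)
"
```

```text
t: 17.7
position: [0.5109, -0.0088, 0.2737]
ee_rot: [-2.022, 0.377, 2.017]
contact_force: [0.5, 0.1, 0.8]
finger_gap: 0.0216
t: 18.2
position: [0.4475, -0.1709, 0.2719]
ee_rot: [-2.014, 0.383, 2.012]
contact_force: [-0.2, 1.2, -0.7]
finger_gap: 0.0219
18.2 [ 0.44751728 -0.17087853  0.27186551]
```

View pics/s14z.png

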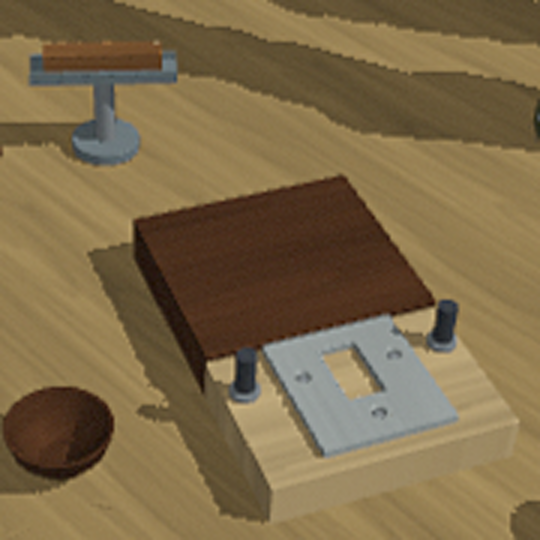

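View pics/t14.png

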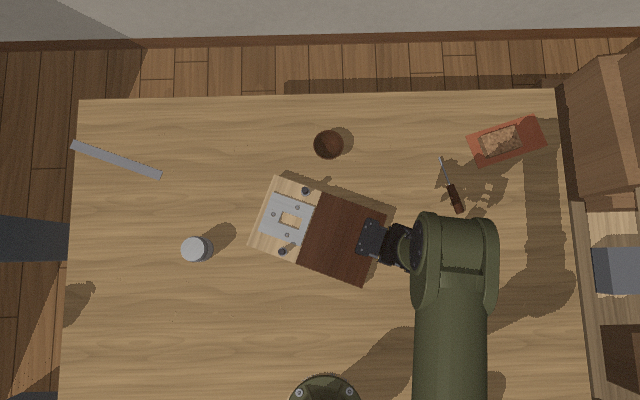

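View pics/t14z.png

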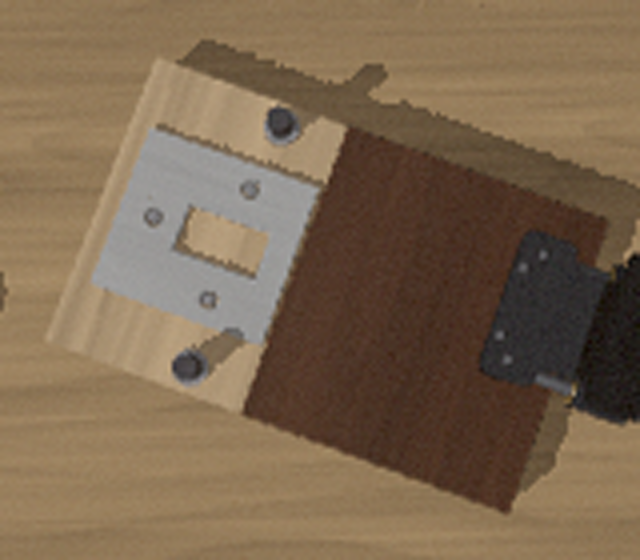

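View pics/w14.png

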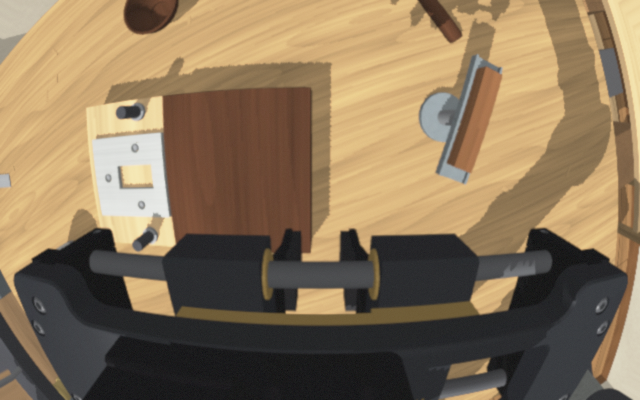

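All three pins fill their holes (top crop (249,189), (208,299), (153,217)). The blank lies along the ledge, and the tin, bowl and chisel haven't visibly moved. One last check for flatness using depth.

```bash
python3 - <<'E'
from h import *
def zs(n,d,pts):
    c,f=K(n);o=[]
    for u,v in pts:
        k=d[int(v)-1:int(v)+2,int(u)-1:int(u)+2];Z=np.median(k[k>0])
        X=c['R'].T@(np.array([(u-c['cx'])/f*Z,(v-c['cy'])/f*Z,Z])-c['t']);o.append(round(float(X[2]),4))
    return o
for n,P,B in(('scene',[(240+u/3,90+v/3) for u,v in((285,350),(325,435),(440,408),(385,328))],[(240+u/3,90+v/3) for u,v in((280,450),(490,430))]),
           ('top',[(235+u/4,160+v/4) for u,v in((163,142),(108,277),(255,330),(305,190))],[(235+u/4,160+v/4) for u,v in((165,90),(70,320))])):
    p,d=manip.read_camera(n);print(n,'plate corners z',zs(n,d,P),'bed',zs(n,d,B))
    if n=='scene':print('blank top',zs(n,d,[(240+60/3,90+50/3),(240+145/3,90+50/3)]))
p,q=cv2.imread('pics/top0.png'),cv2.imread('pics/t14.png')
for nm,(u,v) in dict(tin=(197,249),bowl=(328,144)).items(): print(nm)
E
python3 -m creep '[[[0,0,0,0,0,0,0.25],[0,0,0,0,0,0,0.25]]]'
```

```text
scene plate corners z [0.0472, 0.0488, 0.0487, 0.0493] bed [0.0415, 0.0393]
blank top [0.1192, 0.1186]
top plate corners z [0.0503, 0.051, 0.0491, 0.0507] bed [0.0432, 0.0437]
tin
bowl
t: 18.7
position: [0.4493, -0.1656, 0.2715]
ee_rot: [-2.02, 0.378, 2.02]
contact_force: [0.3, -0.0, -0.5]
finger_gap: 0.0218
```

The plate's four corners read about 50 mm high, level, roughly 8 mm above the bed, so it is flat and seated. Handing in.

```bash
python3 -c "
from station import manip
print(manip.sign_off())"
```

```text
the job is handed in; nothing more can be done
None
```

The job is done and handed in at about 19 s. The blank lies lengthwise on the tool-rest ledge between the lips, and the template is seated flat on the bed with all three holes over the pins.

- **Method:** I placed the blank first. Then I spread the fingers in the template's slot, turned it on the deck, slid it over the step without raising it, and let go once pin1 was centred in its hole. It dropped straight into place.
- **Mismatch with the description:** the template lay about 1.37 rad (79°) from the jig's axis, not within 0.35 rad as stated. I went by the images and turned it the full amount.
- **Last checks:**
  - **Template:** all three pins show in their holes. The plate's corners read 49–51 mm high in the top view and 47–49 mm in the scene view, with the bed reading 43–44 and 39–42 mm. That agrees with an 8 mm plate lying flat.
  - **Blank:** it shows between the lips in the scene and wrist views. Its top reads 119 mm in the scene view against an expected 122 mm, and that view also reads the plate and bed low.
  - **Bystanders:** the tin, bowl and turning tool look unmoved. I judged that by eye in the pictures.
  - **Gripper:** it was clear of everything at hand-in, about 0.27 m up.
- **Disagreements between cameras:** the scene and top cameras differed by up to about 6 mm on the pins. Wrist readings near the edge of its picture were about 7 mm off. I did the final alignment on the close wrist view of the pin in its hole.

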